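# Put the refilled soap dispenser back into service

### The arm

A 6-joint arm with a two-finger parallel gripper is mounted at the origin on the work surface. World frame = base frame: x ahead of the robot, y to its left, z up, the work surface at z = 0. Lengths are in m, angles in rad, forces in N, time in s.
With the tool pointing down it reaches from about 0.35 to 0.8 m from the base axis. Payload 7.3 kg.
Tool frame: the origin (TCP) lies at the very end of the fingers, on their centre line; the grasp point (between the pads) lies 19 mm behind it; z points along the fingers, y is the line along which they close (so a half turn about z gives the same grasp; the last joint's range is limited). The gripper opens to 85 mm and grips with 20 to 120 N. Pads are 22 mm wide; open, the fingers measure 114 mm over their backs; the gripper's body (76 mm by 85 mm) begins 54 mm behind the grasp point. The pads swing forward as they close: fully open they stand 13 mm farther back than shut.
Start: joints at [-1.425, 0.342, 1.524, -0, 1.275, -0.146], TCP at [0.151, -0.503, 0.231] pointing down, gripper open.
Joint ranges: [-2.53, 2.53], [-0.77, 2.02], [0.04, 2.7], [-1, 4.14], [0.28, 2.66], [-3.11, 3.11]. Speed limits (rad/s): [2.57, 2.57, 3.14, 3.14, 3.14, 3.14].

### API

Orientations are given as a rotation vector (axis times angle).
In Python, from rig import ctrl gives the robot as it stands. Calls block until the motion is done:
- ctrl.move_to(position, orientation): joint-space move of the TCP to a pose.
- ctrl.movel(position, speed=0.15, ori=None): straight line of the TCP; ori=None keeps the orientation; speed is the mean speed in m/s.
- ctrl.goto_joints(angles): joint-space move.
- ctrl.gripper_open() and ctrl.close(f_grip=None): open the fingers fully, or close them until they stop; f_grip is the grip in N (None keeps the last).
- ctrl.sleep(seconds).
- ctrl.ik(position, orientation): joint angles nearest the present ones, or None.
- ctrl.observe(): the state.
- ctrl.capture(name): name is "scene" or "top"; returns the picture (400x640x3 uint8, red, green, blue); there is no depth.
- ctrl.camera_model(name): a dict with "vertical_fov" (degrees; the focal length in pixels is half the picture's height over the tangent of half this angle, whatever the lens; pixels are square), "cx", "cy" (the principal point, pixels), "rvec" (rotation vector, rad) and "tvec" (3), from world to camera coordinates, as OpenCV has them. Camera axes: x right, y down, z forward; pixel columns grow to the right and rows downward; lengths in m; the calibration is good to about 2 mm. A picture is of the moment at which its call begins. camera_model takes no time and is no camera call.
A pose or a line that the arm cannot do raises ctrl.IKError and nothing moves.
- ctrl.job_done(): hands the job in; it is judged then, once.
Trained networks look in the newest picture that a camera, given by its name, has taken for a name from the list of things; names that differ only in an ending like _2 or _b are one class to them, and where a whole thing is asked for, a point or a joint stands for the part that bears it (a point fixed in the world has none). Each returns a list of dicts, best first, with "score" (0 to 1); they miss things now and then, are a little off and sometimes report something else, mostly with a low value. They report only what shows in the picture. A call takes as long as a camera call.
- ctrl.trace(query, camera): "pixels" (400x640 bool, what is visible of it).
- ctrl.tip_of(query, camera): "position" ([x, y, z] in m, in the coordinates of the camera as it stood for that picture, good to about 4 mm: a listed point, or the origin of a listed thing).
The state is a dict: "t": time; "qpos": joint angles; "qd": joint speeds; "effort": joint torques, N m; "tcp_pos": TCP position; "tcp_rot": TCP orientation; "ft_force": force on the tool from outside, world axes, zero at the start; "moment": the same for the moment, N m; "gripper_width": finger opening in m; "grasp_force": force on a finger pad.
Only numpy, scipy, OpenCV 4.12 (cv2) and the standard library are available. Lean on these libraries where they do the work, as an engineer would, in place of code of your own. Each camera call takes 0.05 s, during which the arm holds its last target. There are 200 camera calls.

### The job

The soap dispenser has just been refilled: put it back into service by pressing the controls on its top with your fingertips, in this order. First press down the raised end of the rocker switch so that it tips fully over, then push the round key fully down, then push the long bar key fully down; the keys stay down by themselves. Leave the square key alone, and do not pick up, push or knock over any of the things standing around.

Things in the scene. Friction and masses are not known exactly. Their poses are not given: they have to be found in the camera images.
- dispenser: White soap dispenser, 180 x 180 x 120 mm high, fixed, spout on its front (-x). Origin: centre of its underside, z up. Its dark flat top carries four white controls in black collars (4 mm high, rocker's 7 mm), one at each corner of an 80 x 80 mm square centred on the dispenser; which sits where varies. All controls are aligned with the dispenser's axes.
- rocker (a joint): Rocker: V-shaped paddle 60 mm long (dispenser's x), 28 mm wide, pivoting at its middle about the dispenser's y, 131 mm above the shelf. Value in rad: -0.18 to -0.14 at the start (end at the dispenser's back, +x, raised) to +0.18, fully over: that half then lies level, its top 134 mm above the shelf. No spring: friction of 0.05 N m holds it where left; 2 to 3 N near the raised end tips it.
- rocker_press (a point): Point on the upper face of the rocker's raised half, 21 mm from the pivot towards its end, at mid-width; moves with the paddle. x along that half outwards, z out of the paddle (axes tilt with the joint value).
- round_key (a joint): Round key, 36 mm across. Joint value in m: 0 = standing fully up, 0.008 = fully down against its stop. It has no return spring: it yields to about 3 N from above and stays where it is left; it starts 0 to 1.5 mm down.
- round_key_top (a point): Centre of the round key's flat top, 136 mm above the shelf when fully up, 128 mm when fully down; axes as the dispenser's.
- bar_key (a joint): Long bar key, 18 mm (dispenser's x) by 60 mm (dispenser's y). Joint value in m: 0 = standing fully up, 0.008 = fully down against its stop. It has no return spring: it yields to about 3 N from above and stays where it is left; it starts 0 to 1.5 mm down.
- bar_key_top (a point): Centre of the bar key's flat top, 136 mm above the shelf when fully up, 128 mm when fully down; axes as the dispenser's.
- square_key (a joint): Square key, 34 x 34 mm, not to be pressed. Joint value in m: 0 = up, 0.008 = down; no spring, yields to 3 N; starts 0 to 1 mm down.
- square_key_top (a point): Centre of the square key's flat top, 136 mm above the shelf when up; axes as the dispenser's.
- spray_bottle: Spray bottle, 64 mm across and 210 mm high, standing in one end of the white caddy on the robot's left. Origin at the centre of its underside. It weighs 400 g, stands loose and only has to be left where it is.
- scrub_brush: Green handled scrub brush, 60 x 80 mm head down, handle up, 201 mm high, in the middle of the caddy. Origin under its head. It weighs 150 g, stands loose and only has to be left where it is.
- drain_cover: Round steel drain cover, 100 mm across and 6 mm thick, lying flat in front of the dispenser's left side. Origin at the centre of its underside. It weighs 175 to 350 g, stands loose and only has to be left where it is.
- tumbler: Steel tumbler, 70 mm across and 90 mm high, upright on the dispenser's left. Origin at the centre of its underside. It weighs 140 to 280 g, stands loose and only has to be left where it is.
- soap_dish: White soap dish with a bar of soap on it, 90 x 120 x 39 mm high, on the dispenser's right. Origin at the centre of its underside. It weighs 245 to 490 g, stands loose and only has to be left where it is.

How it is judged:
On the way, in this order (a step that is already met when the one before it is completed fails the run):
1. the rocker is tipped fully over (value of joint rocker above 0.14 rad), for 0.1 s.
2. the round key is pushed fully down (value of joint round_key above 0.0065 m), for 0.1 s.
3. the bar key is pushed fully down (value of joint bar_key above 0.0065 m), for 0.1 s.
At the end, for the whole second after the job is handed in: The rocker is tipped over (beyond 0.14 rad), the round and the bar key are down (beyond 6.5 of 8 mm), the square key is up (less than 3 mm down) and every loose thing is within 20 mm of where it stood (value of joint rocker above 0.14 rad and value of joint each of round_key, bar_key above 0.0065 m and value of joint square_key below 0.003 m and distance of each of spray_bottle, scrub_brush, drain_cover, tumbler, soap_dish from where it was at the start of the episode below 0.02 m); the robot touches nothing.
It fails at once if the round key pressed (4 mm) before the rocker is over (value of joint round_key above 0.004 m and value of joint rocker below 0.13 rad).
It fails at once if the bar key pressed (4 mm) before the round key is down (value of joint bar_key above 0.004 m and value of joint round_key below 0.006 m).
It fails at once if the square key pressed more than 3 mm (value of joint square_key above 0.003 m).
It fails at once if a loose thing lifted, pushed or knocked over (moved more than 20 mm) (distance of any of spray_bottle, scrub_brush, drain_cover, tumbler, soap_dish from where it was at the start of the episode above 0.02 m).
It also fails if it takes over 35 s, if anything falls off the work surface, if the arm or the gripper's body presses on something with over 40 N, if the wrist force passes 120 N, or if a joint passes its speed limit or range.

## Working session

There is one attempt and no reset: what is moved stays moved. The work goes in short steps, each a Python script; the robot and the scene stay as the last script left them, time stands still between calls to the robot, and variables do not carry over. Pictures are saved under pics/ and viewed, at most 10 in all, crops included, and the job is handed in when it is done.

```bash
mkdir -p pics; cat > h.py <<'E'
import numpy as np, cv2
from rig import ctrl
def cam(n):
    m=ctrl.camera_model(n); R=cv2.Rodrigues(np.array(m["rvec"],float))[0]; t=np.array(m["tvec"],float).ravel()
    f=200/np.tan(np.radians(m["vertical_fov"])/2); return R,t,f,m["cx"],m["cy"]
def world(p,n):
    R,t,*_=cam(n); return R.T@(np.array(p)-t)
def proj(p,n):
    R,t,f,cx,cy=cam(n); c=R@np.array(p)+t; return f*c[0]/c[2]+cx,f*c[1]/c[2]+cy
def ray(u,v,n,z):
    R,t,f,cx,cy=cam(n); d=R.T@np.array([(u-cx)/f,(v-cy)/f,1]); o=-R.T@t
    return o+d*(z-o[2])/d[2]
E
python3 - <<'E'
from h import *
np.set_printoptions(precision=4,suppress=True)
ims=[]
for n in("scene","top"):
    im=ctrl.capture(n); cv2.imwrite(f"pics/{n}0.png",im[:,:,::-1]); print(n,ctrl.camera_model(n), "pos",-cam(n)[0].T@cam(n)[1])
    for q in("dispenser","rocker_press","round_key_top","bar_key_top","square_key_top","spray_bottle","scrub_brush","drain_cover","tumbler","soap_dish"):
        for r in ctrl.tip_of(q,n)[:2]:
            w=world(r["position"],n); print(q,round(r["score"],2),w,np.round(proj(w,n)))
o=ctrl.observe();print(o["t"],o["tcp_pos"],o["tcp_rot"])
E
```

```text
scene {'vertical_fov': 49.68221079014109, 'cx': 321.2936200956197, 'cy': 202.10939512906614, 'rvec': array([ 2.0291,  0.6332, -0.3425]), 'tvec': array([-0.5256, -0.0083,  1.203 ])} pos [ 1.0121 -0.5675  0.6142]
dispenser 0.85 [ 0.5708 -0.1323  0.0003] [255. 314.]
round_key_top 0.63 [ 0.603  -0.1835  0.1408] [243. 278.]
bar_key_top 0.59 [ 0.6136 -0.1057  0.1344] [278. 260.]
bar_key_top 0.29 [ 0.5512 -0.0958  0.1399] [255. 243.]
square_key_top 0.55 [ 0.5212 -0.1672  0.1349] [216. 258.]
spray_bottle 0.37 [0.647  0.0068 0.0003] [328. 289.]
spray_bottle 0.29 [ 0.5082 -0.3042  0.0029] [160. 357.]
soap_dish 0.83 [ 0.5097 -0.3058  0.0044] [160. 358.]
soap_dish 0.69 [ 0.5689 -0.1341  0.001 ] [254. 314.]
top {'vertical_fov': 50.02490712898002, 'cx': 318.71629093846605, 'cy': 201.99474393797757, 'rvec': array([ 2.1902, -2.1634,  0.0928]), 'tvec': array([0.1318, 0.5531, 1.2984])} pos [0.4375 0.1365 1.3413]
dispenser 0.86 [ 0.568  -0.1359 -0.0022] [406. 199.]
rocker_press 0.75 [ 0.5534 -0.0913  0.1435] [401. 199.]
rocker_press 0.46 [ 0.5233 -0.1695  0.1346] [428. 210.]
round_key_top 0.58 [ 0.5997 -0.1841  0.1374] [433. 183.]
round_key_top 0.56 [ 0.6149 -0.105   0.1329] [405. 178.]
bar_key_top 0.71 [ 0.6165 -0.1095  0.133 ] [406. 177.]
square_key_top 0.53 [ 0.5244 -0.1687  0.1382] [428. 209.]
scrub_brush 0.9 [0.5524 0.4791 0.0049] [210. 201.]
drain_cover 0.95 [ 0.4779  0.0182 -0.0001] [357. 227.]
tumbler 0.72 [ 0.6021 -0.1815  0.136 ] [432. 182.]
tumbler 0.57 [0.6492 0.0048 0.0036] [362. 172.]
soap_dish 0.66 [ 0.5138 -0.2998  0.0011] [459. 216.]
1.1 [ 0.1511 -0.5028  0.2313] [ 3.1081  0.4567 -0.    ]
```

View pics/scene0.png

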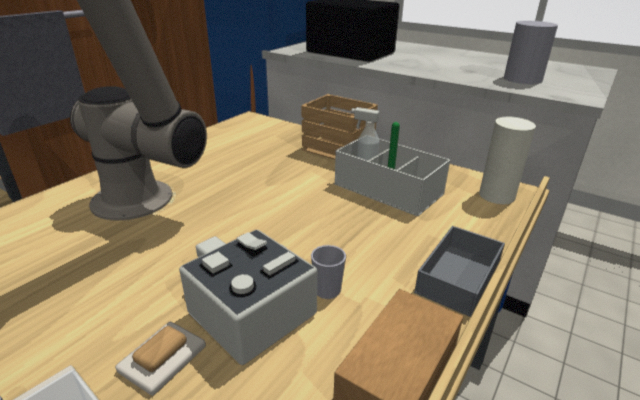

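View pics/top0.png

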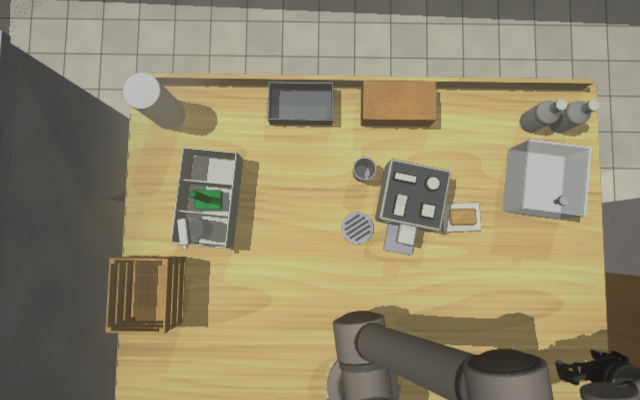

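The scene view shows the dispenser (255,290) with the round key front (243,284), bar (279,263), square (215,262) and rocker (252,242). The top view agrees: bar (405,178), round (433,183), rocker (401,205), square (428,210). The dispenser is yawed about -0.19 rad. I'll refine this with the traces.

```bash
python3 - <<'E'
from h import *
from scipy.optimize import least_squares
np.set_printoptions(precision=4,suppress=True)
loc={"round_key":(.04,-.04,.1352),"bar_key":(.04,.04,.1352),"square_key":(-.04,-.04,.1355),"rocker":(-.04,.04,.133)}
obs=[]
for n in("scene","top"):
    for q,l in loc.items():
        for r in ctrl.trace(q,n)[:2]:
            v,u=np.nonzero(r["pixels"])
            if len(u)==0: continue
            w=ray(u.mean(),v.mean(),n,l[2]); print(n,q,round(r["score"],2),len(u),u.mean(),v.mean(),w)
            obs.append((l,w))
def res(p):
    c,s=np.cos(p[2]),np.sin(p[2])
    return np.ravel([(p[0]+c*l[0]-s*l[1]-w[0],p[1]+s*l[0]+c*l[1]-w[1]) for l,w in obs])
f=least_squares(res,[.569,-.137,-.19],loss="soft_l1",f_scale=.003); print(f.x); print(f.fun.reshape(-1,2) if 0 else res(f.x).reshape(-1,2)*1e3)
E
```

```text
scene round_key 0.67 347 242.26801152737752 284.0662824207493 [ 0.6062 -0.1901  0.1352]
scene bar_key 0.58 293 250.6928327645051 241.23890784982936 [ 0.5367 -0.0931  0.1352]
scene bar_key 0.57 351 278.97720797720797 263.15954415954417 [ 0.6211 -0.1133  0.1352]
scene square_key 0.82 375 215.248 261.8826666666667 [ 0.5281 -0.175   0.1355]
scene rocker 0.85 281 250.711743772242 241.4590747330961 [ 0.5351 -0.0915  0.133 ]
top round_key 0.65 98 432.0 182.10204081632654 [ 0.6024 -0.1821  0.1352]
top square_key 0.7 743 192.90040376850607 229.1520861372813 [0.4609 0.4908 0.1355]
top square_key 0.46 164 427.3780487804878 209.75 [ 0.5236 -0.1681  0.1355]
top rocker 0.72 210 399.74285714285713 204.0095238095238 [ 0.5391 -0.0908  0.133 ]
top rocker 0.38 1044 461.3036398467433 216.26819923371647 [ 0.5065 -0.2643  0.133 ]
[ 0.5691 -0.1377 -0.1509]
[[  -3.5713    6.8589]
 [  77.963   -10.9836]
 [  -6.4205    9.1379]
 [  -4.5329    3.769 ]
 [   0.55     -0.6283]
 [   0.3065   -1.1672]
 [  62.6782 -661.9609]
 [  -0.032    -3.062 ]
 [  -3.4923   -1.3172]
 [  29.0717  172.158 ]]
```

Discarding the wrong matches and the side-wall bias in the scene view, I get centre ≈ (0.570, -0.137) and yaw ≈ -0.19. Next I close the fingers and press the rocker with force feedback.

```bash
cat >> h.py <<'E'
from scipy.spatial.transform import Rotation as Ro
C=np.array([.570,-.137]); YAW=-.19
ORI=(Ro.from_euler("z",YAW)*Ro.from_euler("x",np.pi)).as_rotvec()
def xy(lx,ly):
    c,s=np.cos(YAW),np.sin(YAW); return C+[c*lx-s*ly,s*lx+c*ly]
def press(lx,ly,ztop,zend,fstop=12,zup=.165):
    p=xy(lx,ly); ctrl.movel([*p,zup],speed=.2,ori=ORI); ctrl.movel([*p,ztop],speed=.08)
    f0=ctrl.observe()["ft_force"][2]; log=[]; z=ztop
    while z>zend:
        z-=.001; ctrl.movel([*p,z],speed=.02); o=ctrl.observe()
        log.append((round(z,4),round(o["tcp_pos"][2],4),round(o["ft_force"][2]-f0,1)))
        if log[-1][2]>fstop: break
    print(log); ctrl.movel([*p,zup],speed=.15); print("t",ctrl.observe()["t"])
E
python3 - <<'E'
from h import *
p=xy(-.019,.04)
print(p,ctrl.ik([*p,.165],ORI),ctrl.ik([*p,.132],ORI))
ctrl.close(20)
ctrl.move_to([*p,.19],ORI)
print(ctrl.observe()["t"])
press(-.019,.04,.146,.130)
im=ctrl.capture("scene"); cv2.imwrite("pics/s1.png",cv2.resize(im[150:350,150:390,::-1],None,fx=3,fy=3))
E
```

```text
[ 0.55889628 -0.09413151] [-3.02069040e-01  4.76433629e-01  1.50518025e+00 -4.44089210e-16
  1.15997878e+00  1.45872729e+00] [-3.02069040e-01  5.11763471e-01  1.54606114e+00 -4.44089210e-16
  1.08376804e+00  1.45872729e+00]
4.35
[(0.145, np.float64(0.1454), np.float64(-0.2)), (0.144, np.float64(0.144), np.float64(0.3)), (0.143, np.float64(0.1431), np.float64(0.8)), (0.142, np.float64(0.1422), np.float64(1.9)), (0.141, np.float64(0.1411), np.float64(2.0)), (0.14, np.float64(0.1399), np.float64(2.6)), (0.139, np.float64(0.1388), np.float64(1.5)), (0.138, np.float64(0.1378), np.float64(0.4)), (0.137, np.float64(0.1368), np.float64(0.6)), (0.136, np.float64(0.1359), np.float64(0.6)), (0.135, np.float64(0.1349), np.float64(1.4)), (0.134, np.float64(0.1341), np.float64(2.4)), (0.133, np.float64(0.1339), np.float64(8.5)), (0.132, np.float64(0.1338), np.float64(14.4))]
t 8.875
```

View pics/s1.png

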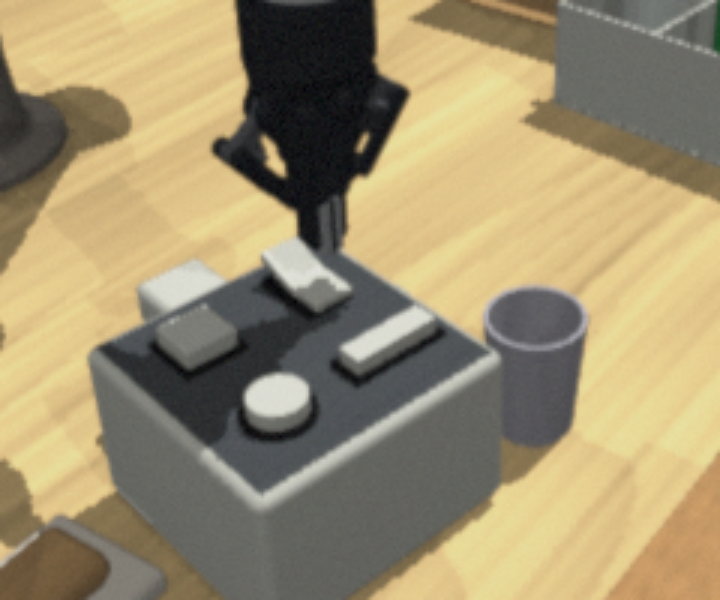

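The crop shows the rocker tipped over: its back half is level and its front end is up (crop ~305,270). Contact ended hard at 0.134 m, as specified. Next come the round key and then the bar.

```bash
python3 - <<'E'
from h import *
press(.04,-.04,.138,.124)
ctrl.sleep(.15)
press(.04,.04,.138,.124)
ctrl.movel([*xy(.04,.04),.22],speed=.2)
im=ctrl.capture("scene"); cv2.imwrite("pics/s2.png",cv2.resize(im[150:350,150:390,::-1],None,fx=3,fy=3))
E
```

```text
[(0.137, np.float64(0.1374), np.float64(0.8)), (0.136, np.float64(0.136), np.float64(0.2)), (0.135, np.float64(0.1349), np.float64(0.7)), (0.134, np.float64(0.1341), np.float64(1.6)), (0.133, np.float64(0.1331), np.float64(2.5)), (0.132, np.float64(0.1319), np.float64(2.3)), (0.131, np.float64(0.1309), np.float64(2.5)), (0.13, np.float64(0.1299), np.float64(2.1)), (0.129, np.float64(0.1289), np.float64(0.8)), (0.128, np.float64(0.1281), np.float64(3.0)), (0.127, np.float64(0.128), np.float64(9.0)), (0.126, np.float64(0.128), np.float64(13.3))]
t 13.4667
[(0.137, np.float64(0.1374), np.float64(-0.6)), (0.136, np.float64(0.1361), np.float64(-0.5)), (0.135, np.float64(0.1349), np.float64(-0.2)), (0.134, np.float64(0.1341), np.float64(-0.5)), (0.133, np.float64(0.1331), np.float64(1.9)), (0.132, np.float64(0.132), np.float64(1.0)), (0.131, np.float64(0.1309), np.float64(1.4)), (0.13, np.float64(0.1299), np.float64(1.2)), (0.129, np.float64(0.1289), np.float64(0.9)), (0.128, np.float64(0.1281), np.float64(2.7)), (0.127, np.float64(0.128), np.float64(7.9)), (0.126, np.float64(0.128), np.float64(13.1))]
t 18.0583
```

View pics/s2.png

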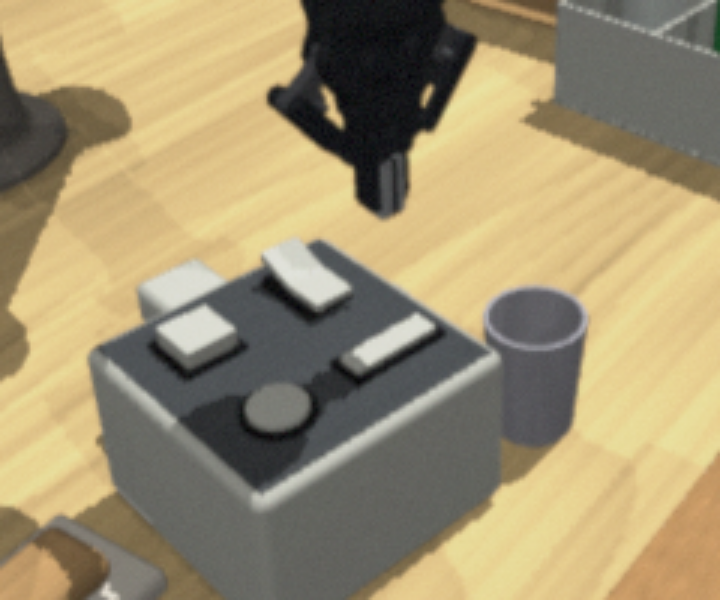

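The crop shows the round key (278,408) and bar (390,345) sunk into their collars. The square key is still up (197,335), the rocker is over and the tumbler hasn't moved.

```bash
python3 -c "
from rig import ctrl
print(ctrl.job_done())"
```

```text
the job is handed in; nothing more can be done
None
```

The rocker is tipped fully over, then the round key and the bar key were pressed to their stops in that order; the square key and the things around were left alone, and the job is handed in at about 18 s (no verdict was returned).

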